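# Space and press a sand core in the gluing jig

## Robot

A 6-joint arm with a two-finger parallel gripper is mounted at the origin on the work surface. World frame = base frame: x ahead of the robot, y to its left, z up, the work surface at z = 0. Lengths are in m, angles in degrees, forces in N, time in s.
With the tool pointing down it reaches from about 0.35 to 0.875 m from the base axis. Payload 4.2 kg.
Tool frame: the origin (TCP) lies on the centre line of the jaws, within the pads' length; the fingertips stand 19 mm ahead of it and the grasp point (between the pads) is the TCP; z points along the fingers, y is the line along which they close (so a half turn about z gives the same grasp; the last joint's range is limited). The gripper opens to 87 mm and grips with 3 to 60 N. Pads are 19 mm wide; open, the fingers measure 117 mm over their backs; the gripper's body (75 mm by 190 mm) begins 51 mm behind the grasp point.
Start: joints at [-56.574, 22.042, 0.453, 0, -68.411, -14.817], TCP at [0.199, -0.592, 0.242] pointing down, gripper open.
Joint ranges: [-179.83, 179.83], [-69.29, 118.12], [-61.27, 80.66], [-181.25, 117.63], [-171.15, -9.14], [-177.46, 177.46]. Speed limits (degrees/s): [159.86, 159.86, 180, 180, 180, 180].

## Interface

Orientations are given as a 3x3 rotation matrix whose columns are the frame's x, y, z axes.
In Python, from station import sense, capture, finish_job, search_frame, masks_of gives the robot as it stands.
- The arm moves only by the tool drive_tool, never from a script. Its argument "rows" is a list of rows, each a list of 7 numbers: the opening in per cent of the stroke, from 0 (shut) to 100 (fully open), then the shift along the world's x, y, z in mm, then the turn, a rotation vector about the world's x, y, z in rad. In form: [[fingers, dx, dy, dz, wx, wy, wz], ...]. A call has 1 to 5 rows; each row shifts and turns the commanded pose from where the row before left it; what a row does not reach is not made up. A row lasts 1/12 s, in which the tool goes at most 41.7 mm and 7.16 degrees, less where a joint would pass 70% of its speed; a pose out of reach is approached as far as the arm can. A call is refused whole if a number of a shift passes 41.7 or a number of a turn 0.125, either way. A call with a gripper value outside its range is refused whole. The fingers move at their own pace and stop on an object; the grip force is fixed at half the most. Time passes only in rows, so rows that do not move let the fingers close. It gives the time, the measured TCP pose, the force, the opening and the grip force at its end, in the units of the state.
- sense(): the state, without advancing time (a new reading comes with each control period).
- capture(name): name is "scene" or "side" or "wrist"; returns a dict with "frame" (384x512x3 uint8, red, green, blue), "z_map" (384x512 float32, m along the optical axis (not along the pixel's ray), 0 where there is no reading), "fx", "fy", "cx", "cy" (pixels), "distortion" ([k1, k2, p1, p2, k3] as OpenCV has them; the pictures are not rectified), "R" (3x3) and "t" (3): a world point X has camera coordinates R X + t; the wrist camera has in their place "T_tool_cam" (4x4, takes a point from camera to tool coordinates, whose origin is the TCP and whose axes are the flange's). Camera axes: x right, y down, z forward; pixel columns grow to the right and rows downward; lengths in m; the calibration is good to about 2 mm. A picture is of the moment at which its call begins: read the wrist's pose just before it.
- finish_job(): hands the job in; it is judged then, once.
Trained networks look in a picture, given as the dict that the camera call returned (one of the last four; its "shot" number tells which), for a name from the list of things; names that differ only in an ending like _2 or _b are one class to them, and where a whole thing is asked for, a point or a joint stands for the part that bears it (a point fixed in the world has none). Each returns a list of dicts, best first, with "p" (0 to 1); they miss things now and then, are a little off and sometimes report something else, mostly with a low value. They report only what shows in the picture. A call takes as long as a camera call. They do not tell look-alikes from the thing itself.
- search_frame(label, picture): "xy" ([column, row] in pixels, amid what is visible of it).
- masks_of(label, picture): "region" (384x512 bool, what is visible of it) and "xy" ([column, row] in pixels, amid what is visible of it).
The state is a dict: "time_s": time; "joints": joint angles; "joint_velocities": joint speeds; "effort": joint torques, N m; "tcp_pos": TCP position; "ee_rot": TCP orientation; "wrist_force": force on the tool from outside, world axes, zero at the start; "moment": the same for the moment, N m; "gripper_width": opening from 0.0 (shut) to 1.0 (fully open); "gripper_force": force on a finger pad.
Only numpy, scipy, OpenCV 4.12 (cv2) and the standard library are available. Lean on these libraries where they do the work, as an engineer would, in place of code of your own. Each camera call takes 0.05 s, during which the arm holds its last target. There are 200 camera calls.

## Task

On the gluing jig three brown sand cores lie in their lanes with a gap between each core and the fence: stand the loose steel spacer upright in the one gap that is wide enough for it, resting on the jig plate and in line with the core, and let go of it. Then push that core along its lane until core, spacer and fence are flush together, and finish while still holding the core pressed firmly against the spacer. Leave the other two cores and everything else on the bench where they are.

Things in the scene. Friction and masses are not known exactly. Their poses are not given: they have to be found in the camera images.
- jig: fixed grey jig plate 160 (x) x 290 (y) x 10 thick; origin at the centre of its underside, z up. Fence: bar along the whole far edge, flat inner face at jig x=+50, 24 thick, top at z=+50. Three lanes along x at jig y=-90, 0, +90, each 56 wide between low ribs (6 wide, tops at z=18, from x=-77 to x=+18), open at the near (-x) end. Cores and spacer stand on the plate top, z=+10
- core_short: loose brown core, shortest of three, in any one of the lanes: 56 long (x), 50 wide (y), 40 high; flat upright end plates 12 thick, full width and height, a lower round barrel between them; 0.11 to 0.22 kg; sliding it with the spacer before it takes up to about 7 N. Origin at the centre of its underside; x along its length towards the fence. Its far end starts 18 to 22 mm from the fence
- core_long_a: loose brown sand core like the short one but 84 long (x), same 50 width and 40 height, in another lane, its far end only 4 to 8 mm from the fence; origin at the centre of its underside. Leave it alone
- core_long_b: second loose brown sand core 84 long, same as the other long one, in the remaining lane, its far end only 4 to 8 mm from the fence; origin at the centre of its underside. Leave it alone
- spacer: loose steel spacer, 14 thick (x), standing upright on the bench left of the jig, 0.25 kg: lower part 44 wide (y) and 60 high, above it a grip tab 14 thick, 30 wide, up to z=88. Origin at the centre of its underside, z up. Pinch the tab across its 14 mm thickness; its broad faces go against core and fence, either way round
- ring_big: bystander: brown ring core, 92 across, 26 high, flat on the bench; origin at the centre of its underside
- ring_small: bystander: brown ring core, 64 across, 18 high, flat on the bench; origin at the centre of its underside
- glue_bottle: bystander: white bottle, 52 across, 140 high; origin at the centre of its underside
- glue_brush: bystander: brush lying on the bench right of the jig; origin about its middle
- pin_tin: bystander: aluminium open tin, 68 across, 50 high; origin at the centre of its underside
- wrench: bystander: steel wrench lying on the bench right of the jig; origin about its middle
Not all that is in view belongs to the job. Leave any pink or yellow look-alike of the spacer alone. Leave any turquoise look-alike of the core_short alone.

How it is judged (in metres and radians):
On the way:
1. the spacer stands upright on the jig plate between the short core and the fence, let go (z of spacer in the frame of jig below 0.0135 m and angle between spacer's own z axis and vertical below 0.06 rad and y of spacer in the frame of core_short between -0.012 and 0.012 m and x of spacer in the frame of core_short above 0.033 m and x of spacer in the frame of jig below 0.0455 m and contact force between the fingers and spacer below 0.3 N), for 0.2 s.
At the end, for the whole second after the job is handed in: Spacer stands on the plate (0.06 rad) between short core and fence, within 12 mm of the core's centre line; both joints closed within 2.5 mm and square to 0.06 rad; fingers press the core, and the core the spacer, with over 2 N; long cores moved under 12 mm (z of each of spacer, core_short in the frame of jig below 0.0135 m and angle between spacer's own z axis and vertical below 0.06 rad and y of spacer in the frame of core_short between -0.012 and 0.012 m and x of spacer in the frame of core_short between 0.0325 and 0.0375 m and x of spacer in the frame of jig between 0.0405 and 0.0455 m and angle between the x axis of each of spacer, core_short and the x axis of jig, either way round below 0.06 rad and contact force between core_short and spacer above 2 N and contact force between the fingers and core_short above 2 N and distance of each of core_long_a, core_long_b from where it was at the start of the episode below 0.012 m); the arm keeps its last pose, push and grip.
It fails at once if a bystander (ring core, bottle, brush, tin, wrench) is moved over 30 mm (distance of any of ring_big, ring_small, glue_bottle, glue_brush, pin_tin, wrench from where it was at the start of the episode above 0.03 m).
It fails at once if a long core is shifted over 12 mm (distance of any of core_long_a, core_long_b from where it was at the start of the episode above 0.012 m).
It also fails if it takes over 53 s, if anything falls off the work surface, if the arm or the gripper's body presses on something with over 40 N, if the wrist force passes 120 N, or if a joint passes its speed limit or range.

## Working session

There is one attempt and no reset: what is moved stays moved. The work goes in short steps, Python scripts to look and compute and a tool call to move; the robot and the scene stay as the last step left them, time stands still between calls to the robot, and variables do not carry over. Pictures are saved under pics/ and viewed, at most 10 in all, crops included, and the job is handed in when it is done.

Besides the shell and the picture viewer there is one more tool, called after "Call:" as a command line: name --pt "numbers of a row" for each row, then --argument value for the rest. drive_tool: Moves the arm, as the interface text tells. Its arguments: {"type":"object","properties":{"rows":{"type":"array"}},"required":["rows"]}

```bash
mkdir -p pics && cat > h.py <<'E'
import numpy as np, cv2
from station import sense, capture, finish_job, search_frame, masks_of
def world(c, uv, z=None):
    """pixels (N,2) -> world points, by depth map"""
    uv=np.atleast_2d(np.asarray(uv,float))
    K=np.array([[c['fx'],0,c['cx']],[0,c['fy'],c['cy']],[0,0,1]])
    n=cv2.undistortPoints(uv[:,None],K,np.array(c['distortion'],float))[:,0]
    d=c['z_map'][uv[:,1].round().astype(int),uv[:,0].round().astype(int)]
    P=np.c_[n,np.ones(len(n))]
    if 'R' in c: R=np.array(c['R']).T; o=-R@np.array(c['t'])
    else:
        T=np.array(c['T_tool_cam']); Rt=np.array(c['ee_rot']); R=Rt@T[:3,:3]; o=Rt@T[:3,3]+c['tcp_pos']
    D=P@R.T
    if z is not None: return o+D*((z-o[2])/D[:,2])[:,None]
    X=o+D*d[:,None]; X[d==0]=np.nan
    return X
def shot(n):
    s=sense(); c=capture(n); c['tcp_pos']=np.array(s['tcp_pos']); c['ee_rot']=np.array(s['ee_rot']); return c
def save(c,f,box=None,s=1):
    im=c['frame'][:,:,::-1]
    if box: im=im[box[1]:box[3],box[0]:box[2]]
    cv2.imwrite('pics/'+f,cv2.resize(im,None,fx=s,fy=s,interpolation=cv2.INTER_CUBIC))
def cloud(c,m):
    v,u=np.nonzero(m); return world(c,np.c_[u,v])
E
python3 - <<'E'
from h import *
np.set_printoptions(precision=4,suppress=True)
for n in['scene','side']:
    c=shot(n); save(c,n+'.png',s=1.5)
    for l in['spacer','core_short','core_long_a','jig']:
        for r in masks_of(l,c)[:4]:
            X=cloud(c,r['region']); X=X[~np.isnan(X[:,0])]
            print(n,l,round(r['p'],2),np.round(r['xy']),r['region'].sum(),np.percentile(X,[5,50,95],axis=0).round(3).tolist() if len(X) else '')
s=sense();print(s['tcp_pos'],s['ee_rot'],s['wrist_force'],s['time_s'])
E
```

```text
scene spacer 0.82 [294. 167.] 274 [[0.489, 0.156, 0.001], [0.504, 0.171, 0.047], [0.517, 0.188, 0.088]]
scene spacer 0.79 [316. 168.] 226 [[0.53, 0.221, 0.007], [0.541, 0.238, 0.05], [0.543, 0.26, 0.087]]
scene spacer 0.42 [300. 145.] 69 [[0.443, 0.212, 0.04], [0.454, 0.219, 0.065], [0.463, 0.23, 0.088]]
scene spacer 0.3 [228. 233.] 3460 [[0.486, -0.25, 0.007], [0.607, -0.133, 0.013], [0.636, 0.02, 0.051]]
scene core_short 0.93 [230. 230.] 421 [[0.535, -0.137, 0.015], [0.562, -0.115, 0.042], [0.588, -0.089, 0.051]]
scene core_short 0.89 [204. 181.] 357 [[0.342, -0.123, 0.001], [0.376, -0.091, 0.03], [0.402, -0.061, 0.041]]
scene core_short 0.7 [172. 201.] 402 [[0.346, -0.241, -0.001], [0.377, -0.217, 0.03], [0.404, -0.189, 0.04]]
scene core_short 0.59 [341. 135.] 311 [[0.435, 0.364, 0.005], [0.46, 0.396, 0.029], [0.492, 0.423, 0.048]]
scene core_long_a 0.86 [202. 240.] 443 [[0.522, -0.224, 0.022], [0.551, -0.206, 0.042], [0.599, -0.184, 0.05]]
scene core_long_a 0.59 [253. 214.] 452 [[0.524, -0.047, 0.019], [0.559, -0.029, 0.042], [0.604, -0.002, 0.05]]
scene jig 0.65 [227. 233.] 3380
[... 450 characters left out ...]
, 0.027], [0.4, -0.067, 0.039]]
side core_short 0.89 [284. 226.] 556 [[0.531, -0.138, 0.012], [0.558, -0.127, 0.035], [0.583, -0.097, 0.049]]
side core_long_a 0.96 [280. 201.] 559 [[0.52, -0.048, 0.018], [0.559, -0.036, 0.036], [0.597, -0.015, 0.049]]
side core_long_a 0.86 [287. 244.] 984 [[0.515, -0.228, 0.012], [0.555, -0.216, 0.034], [0.592, -0.186, 0.048]]
side jig 0.89 [286. 239.] 3948 [[0.481, -0.259, 0.006], [0.556, -0.174, 0.01], [0.624, -0.003, 0.049]]
side jig 0.24 [264. 150.] 135 [[0.526, 0.218, 0.006], [0.532, 0.223, 0.047], [0.538, 0.232, 0.085]]
[ 0.1995 -0.5923  0.2415] [[-0.9477 -0.3191 -0.    ]
 [-0.3191  0.9477  0.0001]
 [-0.      0.0001 -1.    ]] [0.6597 0.6429 0.6956] 0.5
```

View pics/scene.png

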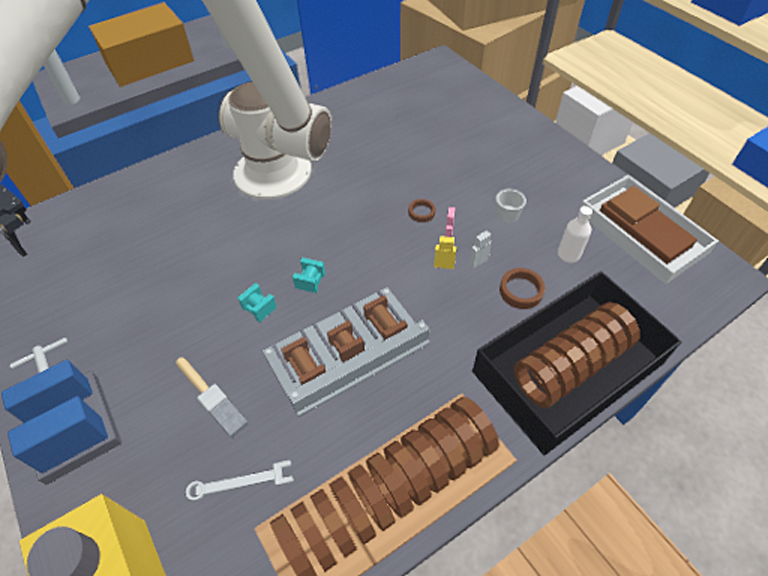

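View pics/side.png

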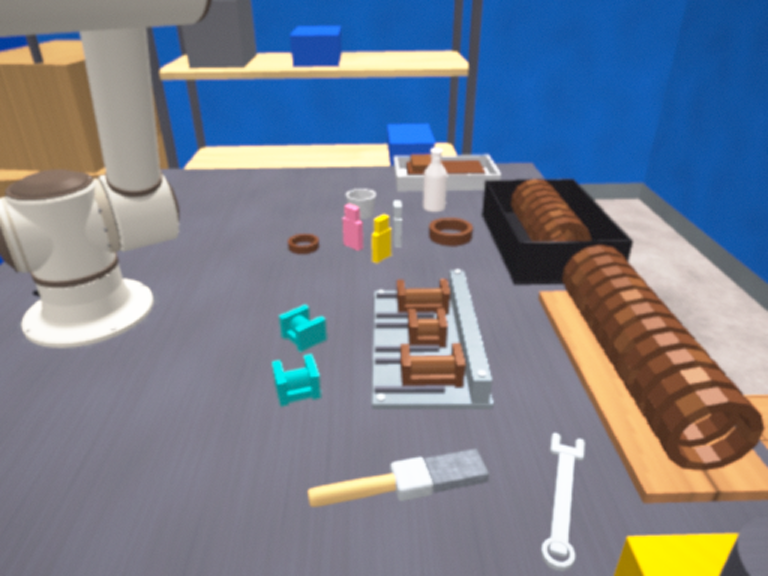

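The spacer candidates in the scene frame are yellow (297,168), pink (300,147) and grey (321,165). The brown short core is at (230,230) in the middle lane, with turquoise look-alikes at (204,181) and (172,201). I choose the grey steel spacer and the brown core. I'll pass over the jig to measure it, then go to the spacer for a close look.

Call:
drive_tool --pt "100 21 31 6 0 0 -0.022" --pt "100 21 31 6 0 0 -0.022" --pt "100 21 31 6 0 0 -0.022" --pt "100 21 31 6 0 0 -0.022" --pt "100 21 31 6 0 0 -0.022"

```text
time_s: 0.92
tcp_pos: [0.305, -0.4359, 0.2719]
ee_rot: [[-0.977, -0.212, 0.0], [-0.212, 0.977, -0.0], [-0.0, -0.0, -1.0]]
wrist_force: [0.8, 0.3, 0.1]
gripper_width: 0.996
gripper_force: 0.0
```

Call:
drive_tool --pt "100 21 31 6 0 0 -0.022" --pt "100 21 31 6 0 0 -0.022" --pt "100 21 31 6 0 0 -0.022" --pt "100 21 31 6 0 0 -0.022" --pt "100 21 31 6 0 0 -0.022"

```text
time_s: 1.33
tcp_pos: [0.4101, -0.2806, 0.3022]
ee_rot: [[-0.995, -0.104, 0.001], [-0.104, 0.995, -0.0], [-0.001, -0.0, -1.0]]
wrist_force: [1.1, -0.4, -0.2]
gripper_width: 0.999
gripper_force: 0.0
```

Call:
drive_tool --pt "100 21 31 6 0 0 -0.022" --pt "100 21 31 6 0 0 -0.022" --pt "100 21 31 6 0 0 -0.022" --pt "100 21 31 6 0 0 -0.022" --pt "100 21 31 6 0 0 -0.022"

```text
time_s: 1.75
tcp_pos: [0.5151, -0.1255, 0.3323]
ee_rot: [[-1.0, 0.006, 0.001], [0.006, 1.0, 0.0], [-0.001, 0.0, -1.0]]
wrist_force: [0.5, -1.5, 0.8]
gripper_width: 1.002
gripper_force: 0.0
```

```bash
python3 - <<'E'
from h import *
import pickle
np.set_printoptions(precision=4,suppress=True)
c=shot('wrist'); save(c,'w1.png',s=1.5); pickle.dump(c,open('w1.pkl','wb'))
print(c['tcp_pos'],c['ee_rot'],c['T_tool_cam'],sense()['time_s'])
for l in['core_short','core_long_a','jig','spacer']:
    for r in masks_of(l,c)[:4]:
        X=cloud(c,r['region']); X=X[~np.isnan(X[:,0])]
        print(l,round(r['p'],2),np.round(r['xy']),r['region'].sum(),np.percentile(X,[5,50,95],axis=0).round(3).tolist() if len(X) else '')
E
```

```text
[ 0.5151 -0.1255  0.3323] [[-1.      0.006   0.0009]
 [ 0.006   1.      0.    ]
 [-0.0009  0.     -1.    ]] [[-0.0008 -0.961  -0.2765  0.0754]
 [ 1.     -0.0007 -0.0002 -0.0008]
 [-0.     -0.2765  0.961  -0.143 ]
 [ 0.      0.      0.      1.    ]] 1.8
core_short 0.88 [271. 182.] 1666 [[0.531, -0.134, 0.021], [0.558, -0.113, 0.044], [0.584, -0.091, 0.051]]
core_short 0.72 [289.  31.] 2105 [[0.344, -0.119, 0.009], [0.37, -0.09, 0.034], [0.398, -0.064, 0.041]]
core_short 0.66 [187.  30.] 2250 [[0.344, -0.237, 0.011], [0.368, -0.212, 0.034], [0.4, -0.19, 0.041]]
core_long_a 0.83 [204. 184.] 2319 [[0.514, -0.223, 0.022], [0.555, -0.2, 0.042], [0.593, -0.181, 0.051]]
core_long_a 0.58 [338. 182.] 2375 [[0.519, -0.045, 0.02], [0.558, -0.027, 0.042], [0.598, -0.003, 0.051]]
jig 0.7 [258. 173.] 17903 [[0.482, -0.245, 0.008], [0.548, -0.117, 0.011], [0.623, 0.02, 0.05]]
spacer 0.79 [490. 135.] 1160 [[0.482, 0.153, 0.007], [0.495, 0.161, 0.048], [0.516, 0.18, 0.083]]
spacer 0.63 [510. 101.] 26 [[0.45, 0.209, 0.003], [0.454, 0.211, 0.006], [0.458, 0.214, 0.01]]
spacer 0.6 [508. 162.] 88 [[0.528, 0.219, 0.0], [0.534, 0.22, 0.01], [0.54, 0.222, 0.017]]
```

View pics/w1.png

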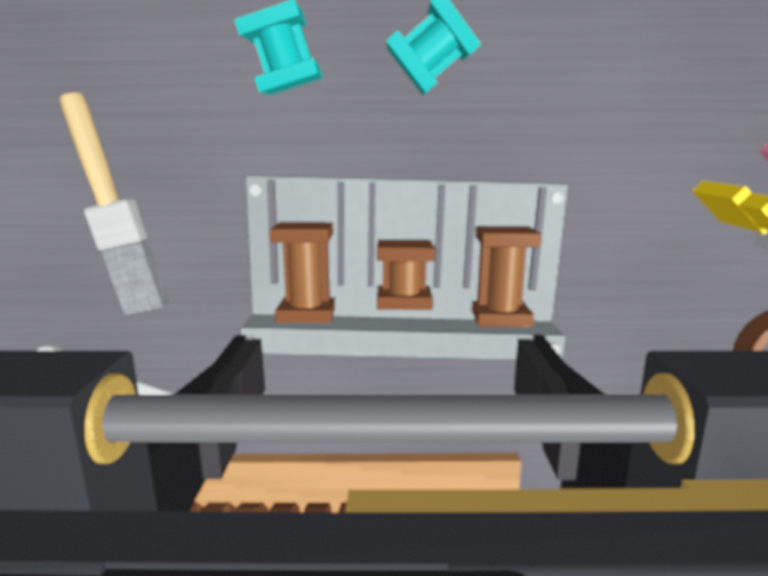

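The wrist view shows the short core at (271,182) in the middle lane and the fence edge near row 215. The grey spacer is just off the right edge.

Call:
drive_tool --pt "100 -2 36 0 0 0 0" --pt "100 -2 36 0 0 0 0" --pt "100 -2 36 0 0 0 0" --pt "100 -2 36 0 0 0 0" --pt "100 -2 36 0 0 0 0"

```text
time_s: 2.42
tcp_pos: [0.5036, 0.0526, 0.3317]
ee_rot: [[-1.0, 0.008, 0.0], [0.008, 1.0, 0.0], [-0.0, 0.0, -1.0]]
wrist_force: [1.3, 0.1, 0.4]
gripper_width: 1.002
gripper_force: 0.0
```

Call:
drive_tool --pt "100 -2 36 0 0 0 0" --pt "100 -2 36 0 0 0 0" --pt "100 -2 36 0 0 0 0" --pt "100 -2 36 0 0 0 0" --pt "100 0 0 0 0 0 0"

```text
time_s: 2.83
tcp_pos: [0.4963, 0.1999, 0.3309]
ee_rot: [[-1.0, 0.002, -0.0], [0.002, 1.0, 0.001], [0.0, 0.001, -1.0]]
wrist_force: [0.7, -0.2, 0.1]
gripper_width: 1.002
gripper_force: 0.0
```

```bash
python3 - <<'E'
from h import *
import pickle
np.set_printoptions(precision=4,suppress=True)
c=shot('wrist'); save(c,'w2.png',s=1.5); pickle.dump(c,open('w2.pkl','wb'))
print(c['tcp_pos'],c['ee_rot'])
for l in['spacer','ring_big','ring_small','glue_bottle','pin_tin']:
    for r in masks_of(l,c)[:3]:
        X=cloud(c,r['region']); X=X[~np.isnan(X[:,0])]
        print(l,round(r['p'],2),np.round(r['xy']),r['region'].sum(),c['frame'][r['region']].mean(0).round(),np.percentile(X,[5,50,95],axis=0).round(3).tolist() if len(X) else '')
        if l=='spacer':
            for a,b in((.08,.095),(.05,.066)):
                T=X[(X[:,2]>a)&(X[:,2]<b)]
                if len(T)>5: print('  band',a,len(T),cv2.minAreaRect((T[:,:2]*1000).astype(np.float32)))
# jig from first wrist picture
c=pickle.load(open('w1.pkl','rb'))
v,u=np.mgrid[0:225,0:512]; X=world(c,np.c_[u.ravel(),v.ravel()])
ok=(X[:,2]>.046)&(X[:,2]<.056)&(X[:,0]>.612)&(X[:,1]>-.27)&(X[:,1]<.04); F=X[ok]
print('fence n',len(F),np.percentile(F,[2,50,98],axis=0))
# inner top edge: min x per y-bin
b=np.arange(-.25,.02,.01); E=[(y+.005,np.sort(F[(F[:,1]>=y)&(F[:,1]<y+.01),0])[:4].mean()) for y in b if ((F[:,1]>=y)&(F[:,1]<y+.01)).sum()>8]
print('fence inner fit x=a*y+b',np.polyfit(*zip(*E),1))
ok=(X[:,2]>.046)&(X[:,2]<.056)&(X[:,0]>.5)&(X[:,0]<.606)
for y0,y1 in((-.15,-.07),(-.24,-.16),(-.06,.02)):
    T=X[ok&(X[:,1]>y0)&(X[:,1]<y1)]; print('core',len(T),T.min(0),T.max(0),cv2.minAreaRect((T[:,:2]*1000).astype(np.float32)))
P=X[(X[:,2]>.007)&(X[:,2]<.013)&(X[:,0]>.46)&(X[:,0]<.62)&(X[:,1]>-.3)&(X[:,1]<.06)]
print('plate',cv2.minAreaRect((P[:,:2]*1000).astype(np.float32)))
E
```

```text
[0.4963 0.1999 0.3309] [[-1.      0.0023 -0.0002]
 [ 0.0023  1.      0.0008]
 [ 0.0002  0.0008 -1.    ]]
spacer 0.9 [296. 181.] 850 [188. 192. 191.] [[0.526, 0.223, 0.008], [0.527, 0.242, 0.06], [0.537, 0.262, 0.089]]
  band 0.08 301 ((532.9208374023438, 243.16212463378906), (29.970977783203125, 14.021149635314941), 89.53148651123047)
  band 0.05 175 ((532.3665771484375, 242.85079956054688), (43.018001556396484, 13.347318649291992), 89.39175415039062)
spacer 0.72 [284. 107.] 671 [237. 178. 203.] [[0.426, 0.213, 0.0], [0.44, 0.228, 0.086], [0.457, 0.244, 0.089]]
  band 0.08 365 ((441.71368408203125, 229.16465759277344), (13.916646957397461, 29.347700119018555), 45.23934555053711)
  band 0.05 154 ((441.6268005371094, 228.7965545654297), (13.735414505004883, 43.706016540527344), 44.873023986816406)
ring_big 0.64 [302. 230.] 1272 [143. 102.  79.] [[0.602, 0.223, 0.001], [0.62, 0.265, 0.025], [0.661, 0.306, 0.027]]
ring_small 0.87 [301.  24.] 1039 [156. 113.  89.] [[0.316, 0.199, 0.004], [0.342, 0.228, 0.017], [0.371, 0.256, 0.019]]
glue_bottle 0.62 [416. 237.] 1253 [188. 182. 177.] [[0.606, 0.399, 0.007], [0.616, 0.405, 0.047], [0.639, 0.428, 0.087]]
pin_tin 0.71 [415. 120.] 2700 [199. 200. 199.] [[0.432, 0.364, 0.004], [0.459, 0.405, 0.026], [0.486, 0.423, 0.05]]
fence n 51 [[ 0.612  -0.1394  0.0479]
 [ 0.6123 -0.0269  0.0494]
 [ 0.613   0.0269  0.0507]]Traceback (most recent call last):
  File "<stdin>", line 21, in <module>
TypeError: polyfit() missing 2 required positional arguments: 'y' and 'deg'
```

View pics/w2.png

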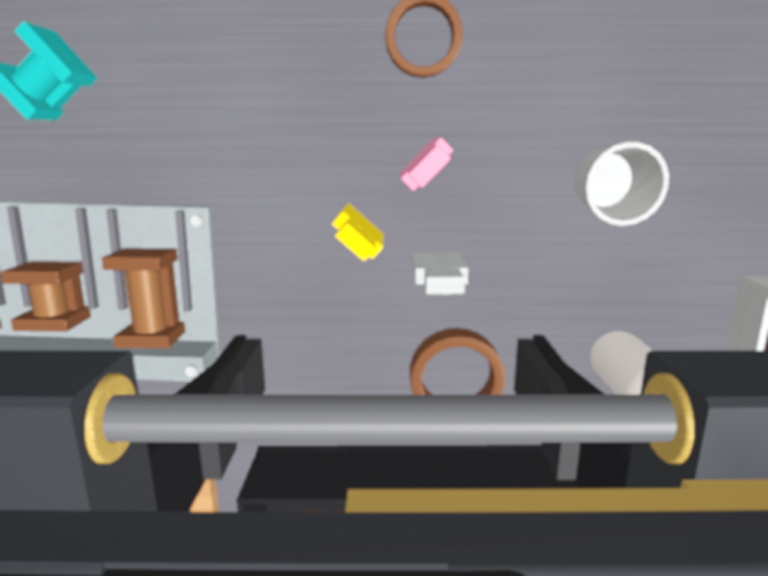

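The steel spacer is at about (296,181) in w2, with mean colour 188/192/191 (grey). Its tab measures 30x14 with its top at 0.088, so the choice is confirmed. Next I'll get the jig fit.

```bash
python3 - <<'E'
from h import *
import pickle
np.set_printoptions(precision=4,suppress=True)
print(sense()['joints'])
def rect(T): return [np.round(q,2) for q in cv2.minAreaRect((T[:,:2]*1000).astype(np.float32))]
for f in('w1.pkl','scene','side'):
    c=pickle.load(open(f,'rb')) if f[0]=='w' else shot(f)
    v,u=np.mgrid[0:(225 if f[0]=='w' else 384),0:512]; X=world(c,np.c_[u.ravel(),v.ravel()]); X=X[(X[:,1]>-.28)&(X[:,1]<.05)&(X[:,0]>.45)&(X[:,0]<.65)]
    top=(X[:,2]>.046)&(X[:,2]<.056)
    F=X[top]
    if f[0]=='w': # face+top points by y
        for y in np.arange(-.24,.02,.03):
            S=X[(abs(X[:,1]-y)<.006)&(X[:,2]>.022)&(X[:,2]<.045)&(X[:,0]>.596)]
            print('face y%.2f'%y,len(S),S[:,0].mean() if len(S) else '',end=' | ')
        print()
    h,e=np.histogram(F[:,0],bins=np.arange(.5,.65,.002)); print(f,list(zip((e[:-1]*1000).round().astype(int).tolist(),h.tolist())))
    for y0,y1 in((-.15,-.07),(-.24,-.16),(-.06,.02)):
        T=F[(F[:,1]>y0)&(F[:,1]<y1)&(F[:,0]<.601)]
        if len(T): print('core',len(T),rect(T),np.percentile(T[:,0],[1,99]))
    P=X[(X[:,2]>.006)&(X[:,2]<.014)&(X[:,0]<.61)]; print('plate',rect(P))
    T=F[F[:,0]>.603]
    if len(T): print('fence',len(T),rect(T))
E
```

```text
[  38.88     10.0583   -3.3245    0.0057  -76.613  -129.307 ]
face y-0.24 51 0.6029578512378674 | face y-0.21 29 0.6039639905230384 | face y-0.18 46 0.6046148421556844 | face y-0.15 51 0.6058360759789069 | face y-0.12 53 0.6068565490506832 | face y-0.09 49 0.6078629586886556 | face y-0.06 52 0.608798184322094 | face y-0.03 33 0.6099065270114519 | face y0.00 33 0.6108599343567146 | 
w1.pkl [(500, 0), (502, 0), (504, 0), (506, 0), (508, 0), (510, 0), (512, 27), (514, 55), (516, 75), (518, 107), (520, 132), (522, 131), (524, 107), (526, 76), (528, 41), (530, 84), (532, 72), (534, 45), (536, 72), (538, 51), (540, 65), (542, 1), (544, 0), (546, 0), (548, 0), (550, 0), (552, 0), (554, 0), (556, 0), (558, 0), (560, 0), (562, 0), (564, 0), (566, 0), (568, 0), (570, 0), (572, 3), (574, 68), (576, 63), (578, 50), (580, 61), (582, 50), (584, 77), (586, 79), (588, 70), (590, 117), (592, 116), (594, 103), (596, 95), (598, 55), (600, 39), (602, 93), (604, 127), (606, 186), (608, 260), (610, 291), (612, 51), (614, 0), (616, 0), (618, 0), (620, 0), (622, 0), (624, 0), (626, 0), (628, 0), (630, 0), (
[... 2306 characters left out ...]
7), (602, 21), (604, 35), (606, 52), (608, 62), (610, 68), (612, 65), (614, 71), (616, 71), (618, 67), (620, 66), (622, 63), (624, 67), (626, 52), (628, 35), (630, 19), (632, 8), (634, 0), (636, 0), (638, 0), (640, 0), (642, 0), (644, 0), (646, 0), (648, 0)]
core 143 [array([ 557.75, -113.81]), array([50.92, 55.76]), np.float64(89.52)] [0.5298 0.5855]
core 185 [array([ 555.02, -202.92]), array([51.14, 83.78]), np.float64(89.35)] [0.5133 0.5966]
core 106 [array([559.3 , -24.43]), array([51.17, 82.36]), np.float64(87.87)] [0.5177 0.6001]
plate [array([ 544.31, -113.88]), array([289.9 , 137.69]), np.float64(88.65)]
fence 812 [array([ 618.08, -115.31]), array([290.76,  24.37]), np.float64(88.2)]
```

Fit: the fence face is at x≈0.607 at y=-0.113 and the jig yaw is about -1.9°. The core centre is (0.5587,-0.113), leaving a 20.4 mm gap, which agrees with the description. Next I turn 90° over the spacer and grasp it.

Call:
drive_tool --pt "60 2.8 3.3 -8 0 0 0.12" --pt "60 2.8 3.3 -8 0 0 0.12" --pt "60 2.8 3.3 -8 0 0 0.12" --pt "60 2.8 3.3 -8 0 0 0.12" --pt "60 2.8 3.3 -8 0 0 0.12"

```text
time_s: 3.65
tcp_pos: [0.5107, 0.2125, 0.2913]
ee_rot: [[-0.826, -0.564, 0.0], [-0.564, 0.826, 0.0], [-0.0, 0.0, -1.0]]
wrist_force: [0.2, -0.0, 0.1]
gripper_width: 0.708
gripper_force: 0.0
```

Call:
drive_tool --pt "60 2.8 3.3 -8 0 0 0.12" --pt "60 2.8 3.3 -8 0 0 0.12" --pt "60 2.8 3.3 -8 0 0 0.12" --pt "60 2.8 3.3 -8 0 0 0.12" --pt "60 2.8 3.3 -8 0 0 0.12"

```text
time_s: 4.07
tcp_pos: [0.5248, 0.229, 0.2513]
ee_rot: [[-0.363, -0.932, 0.0], [-0.932, 0.363, 0.0], [-0.0, -0.0, -1.0]]
wrist_force: [0.4, 1.0, -1.0]
gripper_width: 0.603
gripper_force: 0.0
```

Call:
drive_tool --pt "60 2.8 3.3 -8 0 0 0.12" --pt "60 2.8 3.3 -8 0 0 0.12" --pt "60 2.8 3.3 -8 0 0 0.12" --pt "60 0 0 0 0 0 0" --pt "60 0 0 0 0 0 0"

```text
time_s: 4.48
tcp_pos: [0.5329, 0.2389, 0.2273]
ee_rot: [[-0.02, -1.0, -0.001], [-1.0, 0.02, -0.001], [0.001, 0.001, -1.0]]
wrist_force: [-0.3, 0.2, 0.1]
gripper_width: 0.599
gripper_force: 0.0
```

Call:
drive_tool --pt "60 0 4 -30 0 0 0.011" --pt "60 0 0 -35 0 0 0" --pt "60 0 0 -35 0 0 0" --pt "60 0 0 -32 0 0 0" --pt "60 0 0 -20 0 0 0"

```text
time_s: 4.9
tcp_pos: [0.5317, 0.2423, 0.0732]
ee_rot: [[-0.009, -1.0, -0.003], [-1.0, 0.009, -0.002], [0.002, 0.003, -1.0]]
wrist_force: [0.5, -0.3, -0.7]
gripper_width: 0.595
gripper_force: 0.0
```

Call:
drive_tool --pt "0 0 0 0 0 0 0" --pt "0 0 0 0 0 0 0" --pt "0 0 0 0 0 0 0" --pt "0 0 0 0 0 0 0" --pt "0 0 0 0 0 0 0"

```text
time_s: 5.32
tcp_pos: [0.5339, 0.2443, 0.0777]
ee_rot: [[-0.005, -1.0, 0.003], [-1.0, 0.005, 0.002], [-0.002, -0.003, -1.0]]
wrist_force: [0.7, -0.0, 0.3]
gripper_width: 0.309
gripper_force: 0.0
```

Call:
drive_tool --pt "0 0 0 0 0 0 0" --pt "0 0 0 0 0 0 0" --pt "0 0 0 0 0 0 0"

```text
time_s: 5.57
tcp_pos: [0.5332, 0.2439, 0.0766]
ee_rot: [[-0.005, -1.0, 0.001], [-1.0, 0.005, 0.001], [-0.001, -0.001, -1.0]]
wrist_force: [-1.9, 0.1, 3.9]
gripper_width: 0.162
gripper_force: 30.0
```

Call:
drive_tool --pt "0 0 0 15 0 0 0" --pt "0 0 0 30 0 0 0" --pt "0 0 0 35 0 0 0" --pt "0 0 0 30 0 0 0" --pt "0 6 -15 0 0 0 -0.007"

```text
time_s: 5.98
tcp_pos: [0.5417, 0.2319, 0.1924]
ee_rot: [[-0.008, -1.0, 0.011], [-1.0, 0.008, 0.007], [-0.007, -0.011, -1.0]]
wrist_force: [1.7, 0.3, -2.3]
gripper_width: 0.162
gripper_force: 30.0
```

Call:
drive_tool --pt "0 6 -35 0 0 0 -0.007" --pt "0 6 -35 0 0 0 -0.007" --pt "0 6 -35 0 0 0 -0.007" --pt "0 6 -35 0 0 0 0" --pt "0 6 -35 0 0 0 0"

```text
time_s: 6.4
tcp_pos: [0.568, 0.052, 0.1847]
ee_rot: [[-0.033, -0.999, -0.002], [-0.999, 0.033, 0.0], [0.0, 0.002, -1.0]]
wrist_force: [0.2, -0.2, -3.3]
gripper_width: 0.16
gripper_force: 30.0
```

Call:
drive_tool --pt "0 6 -35 0 0 0 0" --pt "0 6 -35 0 0 0 0" --pt "0 6 -35 0 0 0 0" --pt "0 6 -35 0 0 0 0" --pt "0 4 -28 0 0 0 0"

```text
time_s: 6.82
tcp_pos: [0.5962, -0.1167, 0.1845]
ee_rot: [[-0.035, -0.999, -0.002], [-0.999, 0.035, 0.0], [-0.0, 0.002, -1.0]]
wrist_force: [0.4, 1.1, -2.7]
gripper_width: 0.155
gripper_force: 30.0
```

Call:
drive_tool --pt "0 0 0 0 0 0 0" --pt "0 0 0 0 0 0 0" --pt "0 0 0 0 0 0 0"

```text
time_s: 7.07
tcp_pos: [0.5962, -0.1142, 0.1846]
ee_rot: [[-0.034, -0.999, -0.002], [-0.999, 0.034, 0.001], [-0.001, 0.002, -1.0]]
wrist_force: [0.4, 0.4, -1.9]
gripper_width: 0.159
gripper_force: 30.0
```

```bash
python3 - <<'E'
from h import *
import pickle
np.set_printoptions(precision=4,suppress=True)
c=shot('wrist'); save(c,'w3.png',s=1.5); pickle.dump(c,open('w3.pkl','wb'))
s=sense();print(s['tcp_pos'],s['ee_rot'],s['wrist_force'],s['joints'])
for n in('wrist','side','scene'):
    if n!='wrist': c=shot(n)
    for r in masks_of('spacer',c)[:4]:
        X=cloud(c,r['region']); X=X[~np.isnan(X[:,0])]; X=X[np.linalg.norm(X[:,:2]-s['tcp_pos'][:2],axis=1)<.08]
        if len(X)>20: print(n,round(r['p'],2),np.round(r['xy']),np.percentile(X,[2,50,98],axis=0))
E
```

```text
[ 0.5963 -0.1137  0.1849] [[-0.0326 -0.9995 -0.0014]
 [-0.9995  0.0326  0.0004]
 [-0.0004  0.0014 -1.    ]] [-0.6743 -0.3153 -3.6074] [  4.4535  22.872   -6.7719  -0.0349 -60.4343  -6.306 ]
wrist 0.92 [262. 227.] [[ 0.5891 -0.1375  0.1098]
 [ 0.5958 -0.1302  0.1793]
 [ 0.6027 -0.1011  0.1967]]
side 0.88 [304. 172.] [[ 0.5883 -0.1374  0.1103]
 [ 0.5938 -0.1301  0.1545]
 [ 0.6021 -0.0994  0.1951]]
scene 0.72 [222. 238.] [[ 0.536  -0.1839  0.0052]
 [ 0.6235 -0.1275  0.0252]
 [ 0.6384 -0.0444  0.0518]]
scene 0.66 [226. 222.] [[ 0.5926 -0.1361  0.1122]
 [ 0.6036 -0.1316  0.1437]
 [ 0.6059 -0.1217  0.1716]]
```

View pics/w3.png

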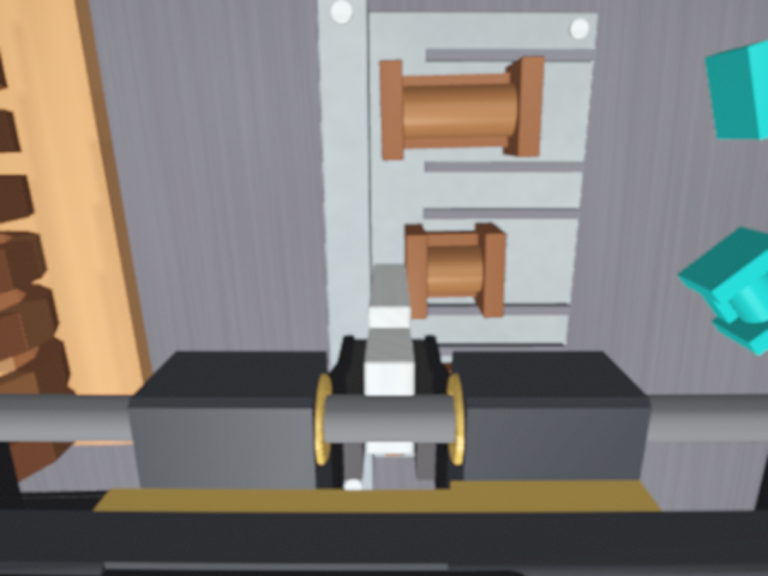

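The spacer is held straight at (258,215) above the gap in the middle lane. Before lowering I'll check the gap in the same picture.

```bash
python3 - <<'E'
from h import *
import pickle
np.set_printoptions(precision=4,suppress=True)
c=pickle.load(open('w3.pkl','rb'))
v,u=np.mgrid[0:230,180:360]; X=world(c,np.c_[u.ravel(),v.ravel()])
for y in np.arange(-.2,-.08,.015):
    b=X[abs(X[:,1]-y)<.004]
    f=b[(b[:,2]>.02)&(b[:,2]<.046)&(b[:,0]>.594)&(b[:,0]<.63)]; t=b[(b[:,2]>.046)&(b[:,2]<.054)]
    tf=t[t[:,0]>.603]; tc=t[t[:,0]<.6]
    print(round(y,3),len(f),f[:,0].mean() if len(f) else '','fencetop',len(tf),tf[:,0].min() if len(tf) else '','coretop',tc[:,0].max() if len(tc) else '')
m=(X[:,2]>.046)&(X[:,2]<.054)&(X[:,0]<.598)&(X[:,1]>-.15)&(X[:,1]<-.07);print(cv2.minAreaRect((X[m,:2]*1000).astype(np.float32)))
p=(X[:,2]<.014)&(X[:,2]>.006);print('plate z',np.median(X[p,2]))
E
```

```text
-0.2 10 0.6042651068379794 fencetop 333 0.6042348872103552 coretop 0.5975407040731503
-0.185 10 0.6047546566502324 fencetop 316 0.604947860662371 coretop 0.5980202779043386
-0.17 10 0.605246511380529 fencetop 303 0.6055828566511395 coretop 
-0.155 11 0.6057117207277559 fencetop 293 0.6056224791056749 coretop 
-0.14 10 0.6061994133624005 fencetop 278 0.6062004893452286 coretop 0.5858011191113704
-0.125 10 0.6066930535387607 fencetop 264 0.6068957064514686 coretop 0.5861838778179478
-0.11 10 0.6072085809888368 fencetop 252 0.6075416836031972 coretop 0.5856686283788394
-0.095 0  fencetop 223 0.6090173793454896 coretop 0.5843661139808092
-0.08 0  fencetop 146 0.6097676293476194 coretop 
((558.5514526367188, -113.42745208740234), (49.83045196533203, 55.679664611816406), 89.36721801757812)
plate z 0.009834204279104364
```

Consistent: the gap runs from 0.5866 to 0.6070, so its centre is 0.597. I'll lower with a small correction.

Call:
drive_tool --pt "0 0.7 0.7 -15 0 0 0" --pt "0 0 0 -20 0 0 0" --pt "0 0 0 -10 0 0 0" --pt "0 0 0 0 0 0 0" --pt "0 0 0 0 0 0 0"

```text
time_s: 7.78
tcp_pos: [0.5975, -0.1135, 0.1403]
ee_rot: [[-0.032, -0.999, -0.001], [-0.999, 0.032, -0.001], [0.001, 0.001, -1.0]]
wrist_force: [0.1, 0.3, -2.2]
gripper_width: 0.159
gripper_force: 30.0
```

Call:
drive_tool --pt "0 0 0 -10 0 0 0" --pt "0 0 0 -10 0 0 0" --pt "0 0 0 -10 0 0 0" --pt "0 0 0 -10 0 0 0" --pt "0 0 0 0 0 0 0"

```text
time_s: 8.2
tcp_pos: [0.5957, -0.1137, 0.0975]
ee_rot: [[-0.034, -0.999, -0.006], [-0.999, 0.034, 0.0], [-0.0, 0.006, -1.0]]
wrist_force: [-1.0, 0.8, -3.0]
gripper_width: 0.16
gripper_force: 30.0
```

Call:
drive_tool --pt "0 0 0 -5 0 0 0" --pt "0 0 0 -4 0 0 0" --pt "0 0 0 0 0 0 0" --pt "0 0 0 0 0 0 0"

```text
time_s: 8.53
tcp_pos: [0.5976, -0.1137, 0.0915]
ee_rot: [[-0.033, -0.999, -0.0], [-0.999, 0.033, -0.0], [0.0, 0.0, -1.0]]
wrist_force: [0.4, -0.1, -2.8]
gripper_width: 0.154
gripper_force: 30.0
```

Call:
drive_tool --pt "0 -0.5 0 -3 0 0 0" --pt "0 0 0 -1 0 0 0" --pt "0 0 0 0 0 0 0"

```text
time_s: 8.78
tcp_pos: [0.5969, -0.1137, 0.0874]
ee_rot: [[-0.033, -0.999, -0.0], [-0.999, 0.033, 0.0], [-0.0, 0.0, -1.0]]
wrist_force: [-0.1, 1.0, -2.4]
gripper_width: 0.155
gripper_force: 30.0
```

Call:
drive_tool --pt "0 0 0 -1 0 0 0" --pt "0 0 0 0 0 0 0" --pt "0 0 0 0 0 0 0"

```text
time_s: 9.03
tcp_pos: [0.5972, -0.1137, 0.0867]
ee_rot: [[-0.033, -0.999, 0.0], [-0.999, 0.033, -0.0], [-0.0, -0.0, -1.0]]
wrist_force: [0.6, 0.6, -3.1]
gripper_width: 0.155
gripper_force: 30.0
```

Call:
drive_tool --pt "0 0 0 -1 0 0 0" --pt "0 0 0 0 0 0 0" --pt "0 0 0 0 0 0 0"

```text
time_s: 9.28
tcp_pos: [0.5973, -0.1138, 0.0866]
ee_rot: [[-0.033, -0.999, 0.001], [-0.999, 0.033, -0.0], [0.0, -0.001, -1.0]]
wrist_force: [-2.0, 0.4, 3.8]
gripper_width: 0.157
gripper_force: 30.0
```

Call:
drive_tool --pt "0 0 0 -0.7 0 0 0" --pt "0 0 0 0 0 0 0" --pt "0 0 0 0 0 0 0"

```text
time_s: 9.53
tcp_pos: [0.5973, -0.1137, 0.0866]
ee_rot: [[-0.032, -0.999, 0.001], [-0.999, 0.032, -0.0], [0.0, -0.001, -1.0]]
wrist_force: [-2.7, 0.2, 7.6]
gripper_width: 0.155
gripper_force: 30.0
```

Contact with the plate (the force turned upward). Releasing now.

Call:
drive_tool --pt "45 0 0 0.5 0 0 0" --pt "45 0 0 0 0 0 0" --pt "45 0 0 0 0 0 0" --pt "45 0 0 0 0 0 0" --pt "45 0 0 0 0 0 0"

```text
time_s: 9.95
tcp_pos: [0.5971, -0.1137, 0.0849]
ee_rot: [[-0.033, -0.999, -0.0], [-0.999, 0.033, 0.0], [-0.0, 0.0, -1.0]]
wrist_force: [0.7, 0.2, 0.5]
gripper_width: 0.418
gripper_force: 0.0
```

Call:
drive_tool --pt "45 0 0 10 0 0 0" --pt "45 0 0 30 0 0 0" --pt "45 0 0 35 0 0 0" --pt "45 0 0 35 0 0 0" --pt "45 -20 0 20 0 0 0"

```text
time_s: 10.37
tcp_pos: [0.5811, -0.114, 0.2202]
ee_rot: [[-0.032, -0.999, 0.009], [-0.999, 0.032, -0.002], [0.001, -0.009, -1.0]]
wrist_force: [0.8, -0.1, 0.1]
gripper_width: 0.448
gripper_force: 0.0
```

Call:
drive_tool --pt "45 -40 0 0 0 0 0" --pt "45 -30 0 0 0 0 0" --pt "45 -20 0 0 0 0 0" --pt "45 0 0 0 0 0 0" --pt "45 0 0 0 0 0 0"

```text
time_s: 10.78
tcp_pos: [0.4868, -0.1138, 0.2167]
ee_rot: [[-0.033, -0.999, 0.002], [-0.999, 0.033, -0.0], [0.0, -0.002, -1.0]]
wrist_force: [0.5, 0.5, -0.2]
gripper_width: 0.452
gripper_force: 0.0
```

```bash
cat > chk.py <<'E'
from h import *
np.set_printoptions(precision=4,suppress=True)
import sys
def rep(c,n):
    v,u=np.mgrid[0:384,0:512]; X=world(c,np.c_[u.ravel(),v.ravel()])
    X=X[(X[:,1]>-.15)&(X[:,1]<-.075)&(X[:,0]>.5)&(X[:,0]<.64)]
    for l,a,b,x0,x1 in(('tab top',.092,.104,.57,.63),('shoulder',.062,.076,.57,.63),('core top',.046,.055,.5,.598)):
        T=X[(X[:,2]>a)&(X[:,2]<b)&(X[:,0]>x0)&(X[:,0]<x1)]
        if len(T)>10: print(n,l,len(T),[np.round(q,1) for q in cv2.minAreaRect((T[:,:2]*1000).astype(np.float32))],np.median(T[:,2]).round(4))
for n in sys.argv[2:]:
    c=shot(n); save(c,sys.argv[1]+n+'.png',s=1.5); rep(c,n)
s=sense();print(s['tcp_pos'],s['joints'],s['time_s'])
E
python3 chk.py d wrist side scene
```

```text
wrist tab top 715 [array([ 597.1, -115.2]), array([30.1, 14.6]), np.float64(88.5)] 0.0977
wrist shoulder 437 [array([ 596.8, -115.1]), array([44.2, 14.1]), np.float64(89.1)] 0.0693
wrist core top 1547 [array([ 564.1, -113.6]), array([50.1, 67.5]), np.float64(89.5)] 0.0498
side tab top 57 [array([ 596.2, -116. ]), array([30., 14.]), np.float64(85.8)] 0.0959
side shoulder 58 [array([ 595.7, -118.2]), array([39.8, 13.1]), np.float64(88.0)] 0.0685
side core top 162 [array([ 563.8, -113.4]), array([48.4, 68. ]), np.float64(89.3)] 0.0483
scene tab top 64 [array([ 599.3, -114.6]), array([30.6, 14.6]), np.float64(89.6)] 0.0966
scene shoulder 55 [array([ 602. , -115.1]), array([44.3, 13.5]), np.float64(78.1)] 0.0685
scene core top 85 [array([ 564.1, -113.2]), array([49.1, 65.2]), np.float64(88.9)] 0.0495
[ 0.4882 -0.1137  0.2157] [  5.4926  11.2132 -18.8962   0.0187 -59.8297  -7.382 ] 10.9333
```

View pics/dside.png

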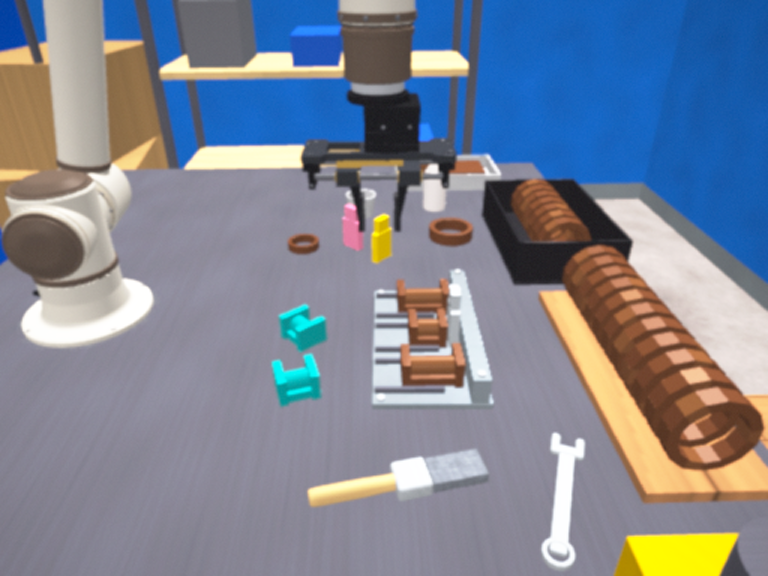

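The spacer stands upright in the middle gap at about (303,205) in side-frame pixels: tab top 0.098, shoulder 0.069, centre y -0.115 against the core's -0.113. Next I turn the gripper back and set it up to push.

Call:
drive_tool --pt "12 1.5 0 0 0 0 -0.121" --pt "12 1.5 0 0 0 0 -0.121" --pt "12 1.5 0 0 0 0 -0.121" --pt "12 1.5 0 0 0 0 -0.121" --pt "12 1.5 0 0 0 0 -0.121"

```text
time_s: 11.35
tcp_pos: [0.4957, -0.1137, 0.2149]
ee_rot: [[-0.6, -0.8, -0.001], [-0.8, 0.6, -0.0], [0.001, 0.0, -1.0]]
wrist_force: [-0.7, -0.1, 0.5]
gripper_width: 0.17
gripper_force: 0.0
```

Call:
drive_tool --pt "12 1.5 0 0 0 0 -0.121" --pt "12 1.5 0 0 0 0 -0.121" --pt "12 1.5 0 0 0 0 -0.121" --pt "12 1.5 0 0 0 0 -0.121" --pt "12 1.5 0 0 0 0 -0.121"

```text
time_s: 11.77
tcp_pos: [0.5032, -0.1137, 0.2149]
ee_rot: [[-0.949, -0.316, -0.001], [-0.316, 0.949, -0.0], [0.001, 0.0, -1.0]]
wrist_force: [-0.4, 0.3, 0.3]
gripper_width: 0.121
gripper_force: 0.0
```

Call:
drive_tool --pt "12 0 0 0 0 0 -0.121" --pt "12 0 0 0 0 0 -0.121" --pt "12 0 0 0 0 0 -0.119" --pt "12 0 0 -20 0 0 0" --pt "12 0 0 0 0 0 0"

```text
time_s: 12.18
tcp_pos: [0.5011, -0.1134, 0.1922]
ee_rot: [[-0.999, 0.034, -0.006], [0.034, 0.999, 0.001], [0.006, 0.001, -1.0]]
wrist_force: [-0.5, -0.6, -1.3]
gripper_width: 0.116
gripper_force: 0.0
```

```bash
python3 -c "
from h import *
s=sense();print(s['tcp_pos'],s['ee_rot'],s['gripper_width'],s['wrist_force'])"
```

```text
[ 0.50113115 -0.1134007   0.19220625] [[-9.99406107e-01  3.39184832e-02 -6.08033549e-03]
 [ 3.39143788e-02  9.99424440e-01  7.76887185e-04]
 [ 6.10318673e-03  5.70214995e-04 -9.99981213e-01]] 0.11628094378406867 [-0.48631756 -0.61221429 -1.28941577]
```

Call:
drive_tool --pt "12 0 0 -35 0 0 0" --pt "12 0 0 -40 0 0 0" --pt "12 0 0 -30 0 0 0" --pt "12 0 0 -15 0 0 0" --pt "12 0 0 0 0 0 0"

```text
time_s: 12.6
tcp_pos: [0.5, -0.1138, 0.0716]
ee_rot: [[-0.999, 0.033, -0.009], [0.033, 0.999, -0.0], [0.009, -0.001, -1.0]]
wrist_force: [0.0, 0.4, 1.4]
gripper_width: 0.12
gripper_force: 0.0
```

Call:
drive_tool --pt "12 0 0 -15 0 0 0" --pt "12 0 0 -12 0 0 0" --pt "12 0 0 -6 0 0 0" --pt "12 0 0 0 0 0 0" --pt "12 0 0 0 0 0 0"

```text
time_s: 13.02
tcp_pos: [0.503, -0.1137, 0.0432]
ee_rot: [[-0.999, 0.033, 0.001], [0.033, 0.999, -0.0], [-0.001, -0.0, -1.0]]
wrist_force: [-0.2, -0.9, 0.2]
gripper_width: 0.121
gripper_force: 0.0
```

Call:
drive_tool --pt "12 4 0 0 0 0 0" --pt "12 4 0 0 0 0 0" --pt "12 3 0 0 0 0 0" --pt "12 0 0 0 0 0 0" --pt "12 0 0 0 0 0 0"

```text
time_s: 13.43
tcp_pos: [0.5134, -0.1137, 0.0426]
ee_rot: [[-0.999, 0.033, 0.001], [0.033, 0.999, 0.0], [-0.001, 0.0, -1.0]]
wrist_force: [-0.3, -0.2, -0.3]
gripper_width: 0.117
gripper_force: 0.0
```

Now pushing slowly along jig x.

Call:
drive_tool --pt "12 1.5 -0.05 0 0 0 0" --pt "12 1.5 -0.05 0 0 0 0" --pt "12 1.5 -0.05 0 0 0 0" --pt "12 1.5 -0.05 0 0 0 0" --pt "12 0 0 0 0 0 0"

```text
time_s: 13.85
tcp_pos: [0.5193, -0.1139, 0.0423]
ee_rot: [[-0.999, 0.033, -0.0], [0.033, 0.999, -0.0], [0.0, -0.0, -1.0]]
wrist_force: [0.1, 0.8, 0.0]
gripper_width: 0.122
gripper_force: 0.0
```

Call:
drive_tool --pt "12 1 -0.03 0 0 0 0" --pt "12 1 -0.03 0 0 0 0" --pt "12 1 -0.03 0 0 0 0" --pt "12 1 -0.03 0 0 0 0" --pt "12 0 0 0 0 0 0"

```text
time_s: 14.27
tcp_pos: [0.5231, -0.114, 0.0422]
ee_rot: [[-0.999, 0.033, -0.0], [0.033, 0.999, -0.0], [0.0, -0.0, -1.0]]
wrist_force: [-0.1, 0.3, 0.4]
gripper_width: 0.119
gripper_force: 0.4
```

Call:
drive_tool --pt "12 1 -0.03 0 0 0 0" --pt "12 1 -0.03 0 0 0 0" --pt "12 0 0 0 0 0 0" --pt "12 0 0 0 0 0 0"

```text
time_s: 14.6
tcp_pos: [0.5232, -0.1141, 0.0421]
ee_rot: [[-0.999, 0.034, -0.004], [0.034, 0.999, 0.0], [0.004, -0.0, -1.0]]
wrist_force: [-5.5, 0.9, 3.6]
gripper_width: 0.12
gripper_force: 2.5
```

Call:
drive_tool --pt "12 1 -0.03 0 0 0 0" --pt "12 1 -0.03 0 0 0 0" --pt "12 0 0 0 0 0 0" --pt "12 0 0 0 0 0 0"

```text
time_s: 14.93
tcp_pos: [0.5253, -0.1143, 0.0421]
ee_rot: [[-0.999, 0.034, -0.004], [0.034, 0.999, -0.0], [0.004, -0.0, -1.0]]
wrist_force: [-4.6, 0.2, 3.9]
gripper_width: 0.12
gripper_force: 2.7
```

Call:
drive_tool --pt "12 1 -0.03 0 0 0 0" --pt "12 1 -0.03 0 0 0 0" --pt "12 0 0 0 0 0 0" --pt "12 0 0 0 0 0 0"

```text
time_s: 15.27
tcp_pos: [0.5259, -0.1144, 0.0421]
ee_rot: [[-0.999, 0.034, -0.007], [0.034, 0.999, -0.0], [0.007, -0.0, -1.0]]
wrist_force: [-7.9, 0.9, 6.3]
gripper_width: 0.118
gripper_force: 4.0
```

Call:
drive_tool --pt "12 1 -0.03 0 0 0 0" --pt "12 0 0 0 0 0 0" --pt "12 0 0 0 0 0 0"

```text
time_s: 15.52
tcp_pos: [0.5259, -0.1144, 0.042]
ee_rot: [[-0.999, 0.034, -0.009], [0.034, 0.999, 0.0], [0.009, -0.0, -1.0]]
wrist_force: [-10.0, 1.3, 8.8]
gripper_width: 0.12
gripper_force: 4.9
```

```bash
python3 chk.py e side scene wrist && python3 -c "
import cv2
a=cv2.imread('pics/eside.png')[380:630,330:780] if 0 else cv2.imread('pics/eside.png')[240:430,340:520]
b=cv2.imread('pics/ewrist.png')[120:360,220:600]
cv2.imwrite('pics/e.png',cv2.hconcat([cv2.resize(a,(380,401)),cv2.resize(b,(400,401))]))"
```

```text
side tab top 59 [array([ 599.2, -115.5]), array([30.4, 14.3]), np.float64(88.2)] 0.0959
side shoulder 55 [array([ 599. , -115.8]), array([44.9, 13.7]), np.float64(89.3)] 0.0681
side core top 91 [array([ 588.4, -114.6]), array([17.4, 50.2]), np.float64(0.9)] 0.0481
scene tab top 62 [array([ 602. , -114.1]), array([15.8, 31.3]), np.float64(2.7)] 0.0969
scene shoulder 53 [array([ 602.2, -114.8]), array([43.6, 14.6]), np.float64(84.8)] 0.0684
scene core top 89 [array([ 557. , -124.8]), array([41.2, 70.1]), np.float64(43.0)] 0.0493
wrist core top 900 [array([ 531.8, -115.4]), array([30.1, 34.8]), np.float64(87.8)] 0.05
[ 0.5259 -0.1144  0.042 ] [  4.9724  27.215  -25.0104  -0.0728 -38.2895 -96.8757] 15.6667
```

View pics/e.png

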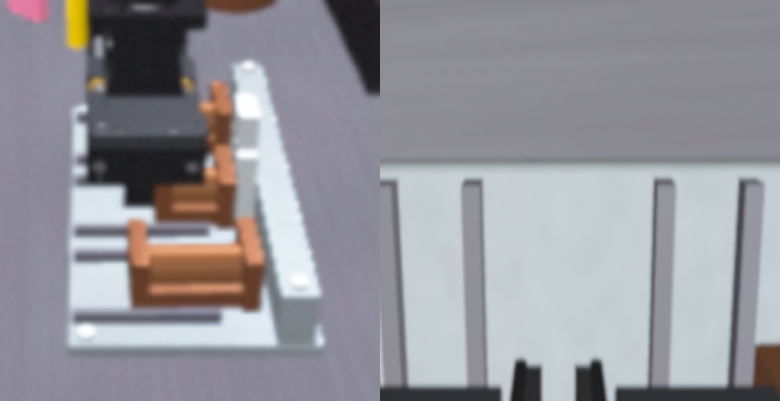

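Call:
drive_tool --pt "12 1 -0.03 0.5 0 0 0" --pt "12 1 -0.03 0.5 0 0 0" --pt "12 1 -0.03 0 0 0 0" --pt "12 0 0 0 0 0 0" --pt "12 0 0 0 0 0 0"

```text
time_s: 16.08
tcp_pos: [0.5259, -0.1144, 0.0421]
ee_rot: [[-0.999, 0.035, -0.016], [0.035, 0.999, 0.0], [0.016, -0.0, -1.0]]
wrist_force: [-14.0, 3.2, 7.0]
gripper_width: 0.118
gripper_force: 6.9
```

Call:
drive_tool --pt "12 0 0 0 0 0 0" --pt "12 0 0 0 0 0 0" --pt "12 0 0 0 0 0 0" --pt "12 0 0 0 0 0 0" --pt "12 0 0 0 0 0 0"

```text
time_s: 16.5
tcp_pos: [0.526, -0.1144, 0.0421]
ee_rot: [[-0.999, 0.035, -0.015], [0.035, 0.999, 0.0], [0.015, -0.0, -1.0]]
wrist_force: [-13.1, 2.8, 9.1]
gripper_width: 0.117
gripper_force: 6.8
```

```bash
python3 chk.py f side && python3 - <<'E'
from h import *
np.set_printoptions(precision=4,suppress=True)
c=shot('side')
for l in('core_short','core_long_a'):
    for r in masks_of(l,c)[:2]:
        X=cloud(c,r['region']); T=X[(X[:,2]>.044)&(X[:,2]<.055)]
        print(l,np.round(r['xy']),len(T),np.nanpercentile(T,[1,99],axis=0) if len(T) else '',[np.round(q,1) for q in cv2.minAreaRect((T[:,:2]*1000).astype(np.float32))] if len(T) else '')
v,u=np.mgrid[0:384,0:512]; X=world(c,np.c_[u.ravel(),v.ravel()])
for z in(.025,.035,.045,.06):   # profile on core flank/spacer edge seen from -y
    T=X[(abs(X[:,2]-z)<.004)&(X[:,1]>-.145)&(X[:,1]<-.128)&(X[:,0]>.57)&(X[:,0]<.62)]
    print(z,np.sort((T[:,0]*1000).round(1)).tolist()[:60:2])
s=sense();print(s['wrist_force'],s['tcp_pos'])
E
```

```text
side tab top 59 [array([ 599.2, -115.7]), array([30.4, 14.3]), np.float64(87.2)] 0.0957
side shoulder 58 [array([ 598.9, -115. ]), array([14.2, 48.3]), np.float64(0.8)] 0.068
side core top 86 [array([ 589.3, -116. ]), array([49.5, 17.7]), np.float64(88.5)] 0.0482
[ 0.5259 -0.1144  0.0421] [  4.9415  27.3459 -24.7037  -0.1538 -38.8335 -96.8293] 16.55
core_short [290. 224.] 80 [[ 0.5423 -0.1411  0.0445]
 [ 0.5921 -0.0916  0.0503]] [array([ 567.4, -114.9]), array([49.3, 50.4]), np.float64(86.0)]
core_short [196. 254.] 0  
core_long_a [298. 197.] 58 [[ 0.5896 -0.0491  0.0445]
 [ 0.6013  0.0002  0.0493]] [array([595.5, -24.5]), array([49.6, 11.7]), np.float64(89.8)]
core_long_a [288. 246.] 189 [[ 0.5131 -0.2284  0.0442]
 [ 0.5965 -0.1822  0.0495]] [array([ 554.9, -205. ]), array([83.9, 47.2]), np.float64(0.2)]
0.025 [570.7, 573.1, 575.4, 577.8, 579.5, 579.7, 580.8, 582.9, 583.2, 585.4, 587.6, 589.7, 590.0, 592.2, 594.4, 594.7, 596.5, 597.1, 599.2, 601.3, 603.5, 605.3, 605.5]
0.035 [572.8, 577.1, 579.6, 580.6, 582.3, 582.6, 585.0, 586.9, 589.2, 589.5, 591.3, 592.0, 594.0, 596.3, 596.4, 598.3, 598.7, 600.4, 602.9, 603.3, 605.0]
0.045 [579.8, 580.4, 580.9, 582.1, 582.3, 583.4, 584.4, 584.7, 586.5, 586.8, 587.6, 588.5, 588.7, 590.5, 591.3, 593.2, 593.7, 595.4, 595.7, 597.9, 599.8, 600.4, 602.3, 604.5, 604.9, 605.6, 606.2, 607.4, 607.7, 609.6]
0.06 [592.3, 592.8, 594.8, 596.8, 597.0, 599.1, 599.3, 601.3, 603.1, 603.8]
[-13.9702   3.2321   7.9487] [ 0.5259 -0.1144  0.0421]
```

The core has moved 6.5 mm (far end 0.5855 to 0.592 in the side view), which is the full closing distance. The spacer is upright against the fence, the long cores haven't moved, and the push holds steady at about 13 N. Handing in.

```bash
python3 -c "
from station import finish_job
print(finish_job())"
```

```text
the job is handed in; nothing more can be done
None
```

I stood the steel spacer upright in the middle-lane gap and let go, then pushed the short core until core, spacer and fence closed up; I handed in with about 13 N still on the core, and the hand-in gave no verdict.

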